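Prop open the cold frame

ROBOT

A 6-joint arm with a two-finger parallel gripper is mounted at the origin on the work surface. World frame = base frame: x ahead of the robot, y to its left, z up, the work surface at z = 0. Lengths are in m, angles in rad, forces in N, time in s.
With the tool pointing down it reaches from about 0.3 to 0.775 m from the base axis. Payload 14.6 kg.
Tool frame: the origin (TCP) lies on the centre line of the jaws, within the pads' length; the fingertips stand 25 mm ahead of it and the grasp point (between the pads) lies 6 mm ahead of it (ctrl.tip_reach is the distance from the TCP to the fingertips, in m); z points along the fingers, y is the line along which they close (so a half turn about z gives the same grasp; the last joint's range is limited). The gripper opens to 94 mm and grips with 3 to 60 N. Pads are 16 mm wide; open, the fingers measure 119 mm over their backs; the gripper's body (75 mm by 177 mm) begins 78 mm behind the grasp point.
Start: joints at [1.252, 0.3, 1.521, -0, 1.321, -0.067], TCP at [0.137, 0.533, 0.23] pointing down, gripper open.
Joint ranges: [-3.03, 3.03], [-0.79, 2.21], [0.23, 2.52], [-1.04, 4.18], [0, 3.07], [-2.55, 2.55]. Speed limits (rad/s): [2.22, 2.22, 2.57, 3.14, 3.14, 3.14].

INTERFACE

Orientations are given as [roll, pitch, yaw] about the fixed x, y, z axes, in that order (R = Rz(yaw) Ry(pitch) Rx(roll)).
In Python, from station import ctrl gives the robot as it stands. The module is installed in compiled form; this text tells all that it offers.
- The arm moves only by the tool apply_moves, never from a script. Its argument "deltas" is a list of rows, each a list of 7 numbers: the closure in counts, from 0 (fully open) to 255 (shut), then the shift along the world's x, y, z in cm, then the turn, a rotation vector about the world's x, y, z in rad. In form: [[jaw, tx, ty, tz, ax, ay, az], ...]. A call has 1 to 10 rows; each row shifts and turns the commanded pose from where the row before left it; what a row does not reach is not made up. A row lasts 1/10 s, in which the tool goes at most 50 mm and 8.59 degrees, less where a joint would pass 70% of its speed; a pose out of reach is approached as far as the arm can. A call with a gripper value outside its range is refused whole. The fingers move at their own pace and stop on an object; "grip_force" is the grip in N (left out, the last holds). Time passes only in rows, so rows that do not move let the fingers close. It gives the time, the measured TCP pose, the force, the opening and the grip force at its end, in the units of the state.
- ctrl.get_obs(): the state, without advancing time (a new reading comes with each control period).
- ctrl.camera(name): name is "side" or "top"; returns a dict with "img" (400x640x3 uint8, red, green, blue), "K" (3x3 intrinsics, pixels), "pose" (4x4, takes a point from camera to world coordinates). Camera axes: x right, y up, looking along -z (the intrinsics and any distortion apply to the point x, -y, -z); pixel columns grow to the right and rows downward; lengths in m; the calibration is good to about 2 mm. A picture is of the moment at which its call begins. There is no depth.
- ctrl.hand_in(): hands the job in; it is judged then, once.
The state is a dict: "time_s": time; "qpos": joint angles; "joint_vel": joint speeds; "tau": joint torques, N m; "ee_pos": TCP position; "eef_rot": TCP orientation; "force": force on the tool from outside, world axes, zero at the start; "moment": the same for the moment, N m; "grip_width": finger opening in m; "grip_force": force on a finger pad.
Only numpy, scipy, OpenCV 4.12 (cv2) and the standard library are available. Lean on these libraries where they do the work, as an engineer would, in place of code of your own. Each camera call takes 0.05 s, during which the arm holds its last target. There are 200 camera calls.

TASK

Air the seed trays: raise the lid of the small wooden cold frame by the red grip of its prop rod, swing the rod down and set its foot fully into the hole in the metal strip on the frame's side, so that the lid stays propped, then let go. The strip can sit 16 mm either way on its slotted screws, so feel for the hole with a light touch: do not push the foot hard (under 25 N) against the strip, do not let the lid drop, and leave the pot, the trowel and the pruning hook where they are.

Things in the scene. Friction and masses are not known exactly. Their poses are not given: they have to be found in the camera images.
- cold_frame: Fixed wooden box, 260 (its x) x 240 (its y) x 118 mm high, with the hinged lid on top and a green seed tray inside; origin at the centre of its underside, z up, the hinge on its +x side, the prop rod and metal strip outside its +y side. In this frame, mm: the hinge line runs along y through (130, any, 125); the strip is 84 x 30 x 19 mm with its long side along x, its flat top at height 85, centred on y = 139.
- lid (a joint): Opening angle of the lid (rad): 0 closed, grows as its front (-x) edge rises, stop at 1.2. Wooden frame 270 x 240 x 14 mm with a clear pane, about 0.6 kg (varies by half), free hinge: it falls shut unless held or propped. Propped properly it stands near 0.5.
- prop (a joint): Angle of the prop rod about its pivot pin (rad): 0 at its stop, where it points away from the hinge and 0.35 rad below the lid's plane; grows as it swings down (1.22: square to the lid), to 2.25. Stiff (0.12 N m): the rod stays where left. The pin is parallel to the hinge line, 190 mm from it in the lid's plane (frame (-60, 139, 125) mm with the lid closed); the rod swings in the plane frame y = 139.
- rod: Straight steel rod, 10 mm thick, 145 mm from pivot pin to its flat foot, with a round red crossbar to grip; about 0.1 kg. Origin on the pivot pin; the rod runs along its -x axis, the crossbar along its +y. Because of the stop the crossbar is never farther than 261 mm from the hinge line; moved nearer the hinge line it folds the rod down and makes the lid rise.
- grip (a point): Point on the axis of the red crossbar at which to grip it: 12 mm thick, 90 mm long, level, parallel to the hinge line, standing out from the rod 75 mm down from the pivot pin; the point is 65 mm out from the rod, 31 mm from the end of the bar (end knob 18 mm wide, from 90 mm to 96 mm). A gripper coming from above can pinch the bar across; it may turn in the fingers.
- foot (a point): Centre of the flat lower end of the rod, 145 mm from the pivot pin. When seated its height in the cold frame's frame is 71 mm (14 mm below the strip's top).
- hole_mid (a point): On the strip's top surface, the middle place of the hole; axes as the cold frame's, at its (-37, 139, 85) mm. The hole itself (13 mm along x, 14 mm across, 14 mm deep, soft rubber floor, between two yellow marks) lies within 16 mm of this point along the frame's x either way, as the strip sits anywhere on its slotted screws; it does not shift under light forces. Across (y) it is always in line with the rod.
- pot: Terracotta pot, 102 mm across the rim and 92 mm high; origin under its centre. Bystander.
- trowel: Steel trowel with a wooden handle, lying flat, about 310 mm long, 64 mm wide, 25 mm high; blade along its +x. Bystander.
- pruning_hook: Red-handled pruning hook lying flat, about 240 mm long, 18 mm high; blade along its +x. Bystander.

How it is judged:
On the way, in this order (a step that is already met when the one before it is completed fails the run):
1. the lid is raised to 0.35 rad or more (value of joint lid above 0.35 rad), for 0.2 s.
2. the rod's foot is at least 8 mm down in the hole of the strip (z of foot in the frame of cold_frame below 0.077 m and x of foot in the frame of cold_frame between -0.058 and -0.016 m), for 0.2 s.
At the end, for the whole second after the job is handed in: The rod's foot stands at least 8 mm down in the strip's hole (below 77 mm in the cold frame's frame, within 21 mm of the hole's middle place along x), the lid rests propped on it between 0.42 and 0.60 rad, and lid and rod are at rest (all of step 2 and value of joint lid between 0.42 and 0.6 rad and velocity of joint lid between -0.05 and 0.05 rad/s and velocity of joint prop between -0.05 and 0.05 rad/s); the robot touches nothing.
It fails at once if the rod is pressed against the strip with more than 25 N (contact force between rod and cold_frame above 25 N).
It fails at once if the lid drops (closing faster than 2 rad/s) (velocity of joint lid below -2 rad/s).
It fails at once if the pot, trowel or pruning hook is shifted by more than 25 mm (distance of any of pot, trowel, pruning_hook from where it was at the start of the episode above 0.025 m).
It also fails if it takes over 72 s, if anything falls off the work surface, if the arm or the gripper's body presses on something with over 40 N, if the wrist force passes 120 N, or if a joint passes its speed limit or range.

## Working session

There is one attempt and no reset: what is moved stays moved. The work goes in short steps, Python scripts to look and compute and a tool call to move; the robot and the scene stay as the last step left them, time stands still between calls to the robot, and variables do not carry over. Pictures are saved under pics/ and viewed, at most 13 in all, crops included, and the job is handed in when it is done.

Besides the shell and the picture viewer there is one more tool, called after "Request:" as name([rows], argument=value, ...), one row to a line, values as JSON. apply_moves: Moves the arm, as the interface text tells. Its arguments: {"type":"object","properties":{"deltas":{"type":"array"},"grip_force":{"type":"number"}},"required":["deltas"]}

```bash
mkdir -p pics; python3 - <<'E'
from station import ctrl
import cv2
for n in("top","side"):
    c=ctrl.camera(n); cv2.imwrite(f"pics/{n}0.png",c["img"][:,:,::-1]); print(n,c["K"].tolist(),c["pose"].round(4).tolist(),c.keys())
print(ctrl.get_obs())
E
```

```text
top [[466.5306413529772, 0.0, 327.6773219880927], [0.0, 466.5306413529772, 192.22859740050208], [0.0, 0.0, 1.0]] [[-0.0098, 0.996, -0.089, 0.4557], [-0.9999, -0.011, -0.0128, 0.0259], [-0.0137, 0.0888, 0.996, 1.2201], [0.0, 0.0, 0.0, 1.0]] dict_keys(['img', 'K', 'pose'])
side [[394.1566391486455, 0.0, 324.6057231246719], [0.0, 394.1566391486455, 200.38223418412628], [0.0, 0.0, 1.0]] [[-0.9925, 0.0851, -0.0874, 0.4738], [-0.1215, -0.753, 0.6467, 0.7588], [-0.0108, 0.6525, 0.7577, 0.9601], [0.0, 0.0, 0.0, 1.0]] dict_keys(['img', 'K', 'pose'])
{'time_s': 0.1, 'qpos': array([ 1.25238882e+00,  3.00435099e-01,  1.52152147e+00,  9.62584826e-06,
        1.32073380e+00, -6.65844490e-02]), 'joint_vel': array([ 1.28202911e-05, -1.49639306e-03, -2.17056701e-03,  5.84795346e-05,
        1.51774723e-03, -1.55619099e-03]), 'tau': array([ 1.90088402e-03, -5.32633674e+01, -3.53284121e+01,  7.09588523e-02,
        2.35830678e-02, -1.10042076e-04]), 'ee_pos': array([0.13696705, 0.53244629, 0.22993129]), 'eef_rot': array([-3.14049799e+00, -8.23398822e-05,  2.88976716e+00]), 'force': array([-0.08030107,  0.27945382,  0.61612495]), 'moment': array([-0.02162899,  0.02332238,  0.00725963]), 'grip_force': 0.0, 'grip_width': 0.09360494927691373}
```

View pics/top0.png

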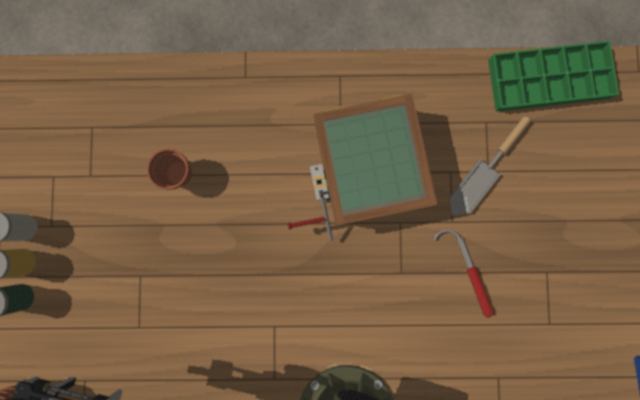

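View pics/side0.png

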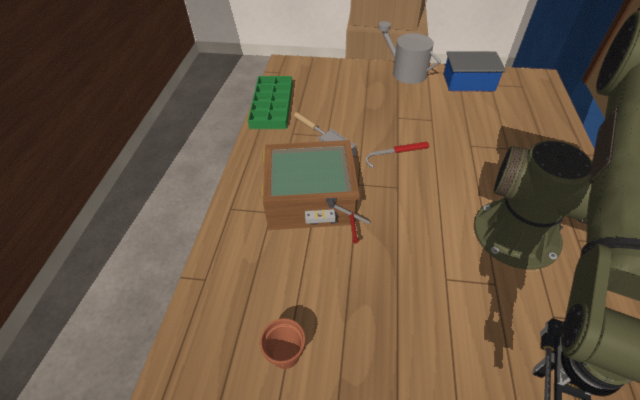

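```bash
python3 - <<'E'
import cv2,numpy as np
a=cv2.imread("pics/top0.png")[85:250,280:445]; b=cv2.imread("pics/side0.png")[130:250,255:375]
cv2.imwrite("pics/topc.png",cv2.resize(a,(594,594),interpolation=cv2.INTER_CUBIC))
cv2.imwrite("pics/sidec.png",cv2.resize(b,(600,600),interpolation=cv2.INTER_CUBIC))
E
```

```text
(no output)
```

View pics/topc.png

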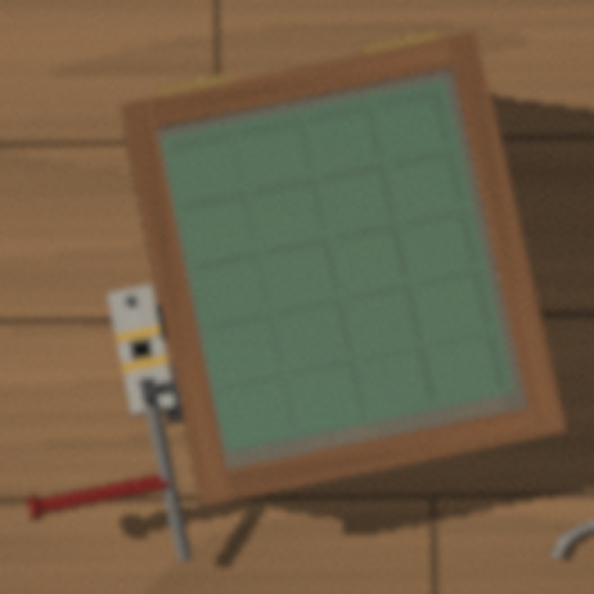

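View pics/sidec.png

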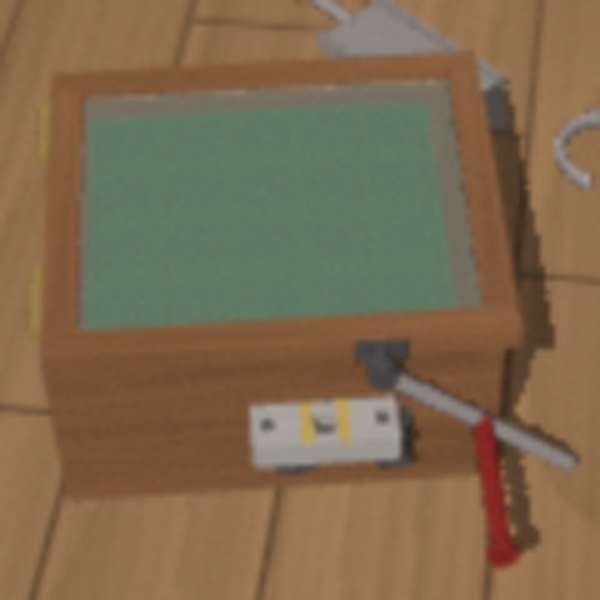

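```bash
cat > h.py <<'E'
import numpy as np
from station import ctrl
def proj(c,P):
    T=np.linalg.inv(np.asarray(c["pose"])); q=np.atleast_2d(P)@T[:3,:3].T+T[:3,3]
    p=np.c_[q[:,0],-q[:,1],-q[:,2]]@np.asarray(c["K"]).T
    return p[:,:2]/p[:,2:]
def F2W(v,P):  # v=x,y,yaw
    P=np.atleast_2d(P); c,s=np.cos(v[2]),np.sin(v[2])
    return P@np.array([[c,s,0],[-s,c,0],[0,0,1]])+[v[0],v[1],0]
E
python3 - <<'E'
from h import *
from scipy.optimize import least_squares
ct,cs=ctrl.camera("top"),ctrl.camera("side")
t=np.array([[122,103],[474,33],[567,430],[203,503],[142,349],[184,558],[36,508],[165,481]])/3.6+[280,85]-.36
s=np.array([[44,345],[52,75],[474,52],[521,320],[325,422],[572,463],[502,557],[485,422]])/5+[255,130]-.4
def pts(v):
    d=np.array([-np.cos(v[3]),0,-np.sin(v[3])]); p=np.array([-.06,.139,.125])
    return F2W(v,np.array([[.13,.12,.132],[.13,-.12,.132],[-.14,-.12,.132],[-.14,.12,.132],[-.037+v[4],.139,.083],p+.145*d,p+.075*d+[0,.093,0],p+.075*d+[0,.006,0]]))
f=lambda v:np.r_[(proj(ct,pts(v))-t).ravel(),(proj(cs,pts(v))-s).ravel()]
r=least_squares(f,[.5,0,.2,.35,0],loss="soft_l1"); print(r.x); print(f(r.x).reshape(2,8,2).round(1))
v=r.x; d=np.array([-np.cos(v[3]),0,-np.sin(v[3])]); p=np.array([-.06,.139,.125])
print("grip",F2W(v,p+.075*d+[0,.065,0]),"hole",F2W(v,[-.037+v[4],.139,.085]),"foot",F2W(v,p+.145*d))
E
```

```text
[ 0.63621749 -0.07011944  0.19233617  0.69561923  0.01036331]
[[[-0.3  0.4]
  [ 0.6 -0.3]
  [-0.   0.3]
  [ 0.1  0.8]
  [ 0.   0.1]
  [ 0.4 -0.1]
  [-0.3  0. ]
  [-1.3  0.4]]

 [[-1.   2.1]
  [-0.2 -1.1]
  [ 0.1 -1.1]
  [ 0.2  1.3]
  [-0.1 -0.4]
  [-0.5 -0.8]
  [-0.  -1.5]
  [-0.3  0.6]]]
grip [[0.48181613 0.10764425 0.07693543]] hole [[0.58350177 0.06122578 0.085     ]] foot [[0.44149593 0.03357106 0.03207517]]
```

Request:
apply_moves([
  [0, 2.4, -2.9, -0.5, 0, 0, -0.08],
  [0, 2.5, -3.0, -0.5, 0, 0, -0.08],
  [0, 2.5, -3.0, -0.5, 0, 0, -0.08],
  [0, 2.5, -3.0, -0.5, 0, 0, -0.08],
  [0, 2.5, -3.0, -0.5, 0, 0, -0.08],
  [0, 2.5, -3.0, -0.5, 0, 0, -0.08],
  [0, 2.5, -3.0, -0.5, 0, 0, -0.08],
  [0, 2.5, -3.0, -0.5, 0, 0, -0.08],
  [0, 2.5, -3.0, -0.5, 0, 0, -0.08],
  [0, 0, 0, 0, 0, 0, 0],
], grip_force=25)

```text
time_s: 1.2
ee_pos: [0.3628, 0.2609, 0.1849]
eef_rot: [-3.141, 0.0, 2.163]
force: [-0.4, -0.7, 0.7]
grip_width: 0.0942
grip_force: 0.0
```

Request:
apply_moves([
  [0, 2.4, -3.06, -0.5, 0, 0, -0.08],
  [0, 2.4, -3.06, -0.5, 0, 0, -0.08],
  [0, 2.4, -3.06, -0.5, 0, 0, -0.08],
  [0, 2.4, -3.06, -0.5, 0, 0, -0.08],
  [0, 2.4, -3.06, -0.5, 0, 0, -0.08],
  [0, 0, 0, 0, 0, 0, 0],
  [0, 0, 0, 0, 0, 0, 0],
])

```text
time_s: 1.9
ee_pos: [0.4809, 0.1107, 0.1602]
eef_rot: [-3.141, -0.0, 1.77]
force: [-0.7, 0.2, -0.1]
grip_width: 0.0942
grip_force: 0.0
```

```bash
python3 - <<'E'
from h import *
import cv2
print(ctrl.get_obs()["ee_pos"],ctrl.get_obs()["eef_rot"])
b=[]
for n in("top","side"):
    c=ctrl.camera(n); u=proj(c,[.482,.108,.08])[0].astype(int); u=np.clip(u,[70,70],[569,329])
    print(n,u); b.append(cv2.resize(c["img"][u[1]-70:u[1]+70,u[0]-70:u[0]+70,::-1],(400,400),interpolation=cv2.INTER_CUBIC))
cv2.imwrite("pics/above.png",np.hstack(b))
E
```

```text
[0.4808897  0.11074527 0.16018287] [-3.14086220e+00 -2.43366617e-04  1.76987703e+00]
top [300 223]
side [353 230]
```

View pics/above.png

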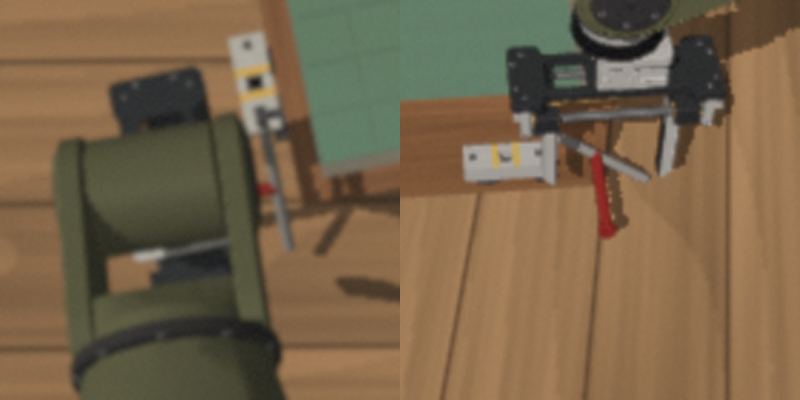

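The gripper stands above the bar: the fingertips, at about (548,180) and (663,172) in the side crop, straddle the red bar at (600,190). Going down and closing.

Request:
apply_moves([
  [0, 0.1, -0.2, -1.5, 0, 0, -0.007],
  [0, 0, 0, -1.5, 0, 0, 0],
  [0, 0, 0, -1.5, 0, 0, 0],
  [0, 0, 0, -1.5, 0, 0, 0],
  [0, 0, 0, -1.0, 0, 0, 0],
  [0, 0, 0, -0.7, 0, 0, 0],
  [0, 0, 0, 0, 0, 0, 0],
  [120, 0, 0, 0, 0, 0, 0],
  [150, 0, 0, 0, 0, 0, 0],
  [180, 0, 0, 0, 0, 0, 0],
], grip_force=25)

```text
time_s: 3.0
ee_pos: [0.4823, 0.1087, 0.0839]
eef_rot: [3.141, 0.0, 1.763]
force: [-0.0, -0.1, 0.3]
grip_width: 0.0735
grip_force: 0.0
```

Request:
apply_moves([
  [200, 0, 0, 0, 0, 0, 0],
  [210, 0, 0, 0, 0, 0, 0],
  [220, 0, 0, 0, 0, 0, 0],
  [230, 0, 0, 0, 0, 0, 0],
  [240, 0, 0, 0, 0, 0, 0],
  [255, 0, 0, 0, 0, 0, 0],
  [255, 0, 0, 0, 0, 0, 0],
  [255, 0, 0, 0, 0, 0, 0],
])

```text
time_s: 3.8
ee_pos: [0.4811, 0.1085, 0.0828]
eef_rot: [-3.139, -0.0, 1.763]
force: [0.5, -1.0, -2.3]
grip_width: 0.0108
grip_force: 25.0
```

```bash
python3 - <<'E'
from h import *
import cv2
o=ctrl.get_obs();print(o)
c=ctrl.camera("side"); cv2.imwrite("pics/grip.png",cv2.resize(c["img"][130:260,265:425,::-1],(800,600)[:2],interpolation=cv2.INTER_CUBIC))
E
```

```text
{'time_s': 3.8, 'qpos': array([ 1.47596304e-01,  3.59132328e-01,  1.82161251e+00, -7.14201680e-06,
        9.63647589e-01, -4.44497264e-02]), 'joint_vel': array([ 0.0003478 ,  0.00422251,  0.00117842, -0.00359658, -0.00956945,
       -0.00327607]), 'tau': array([ 5.83544746e-01, -5.34219146e+01, -3.33093989e+01,  4.01201276e-01,
       -8.62591099e-01,  7.27249586e-03]), 'ee_pos': array([0.48105048, 0.10852224, 0.08283879]), 'eef_rot': array([-3.13879538e+00, -1.18559689e-04,  1.76284627e+00]), 'force': array([ 0.52289187, -0.99055904, -2.28620366]), 'moment': array([-0.42293043, -0.08576575, -0.01807861]), 'grip_force': 25.008729100227356, 'grip_width': 0.010806328705148235}
```

View pics/grip.png

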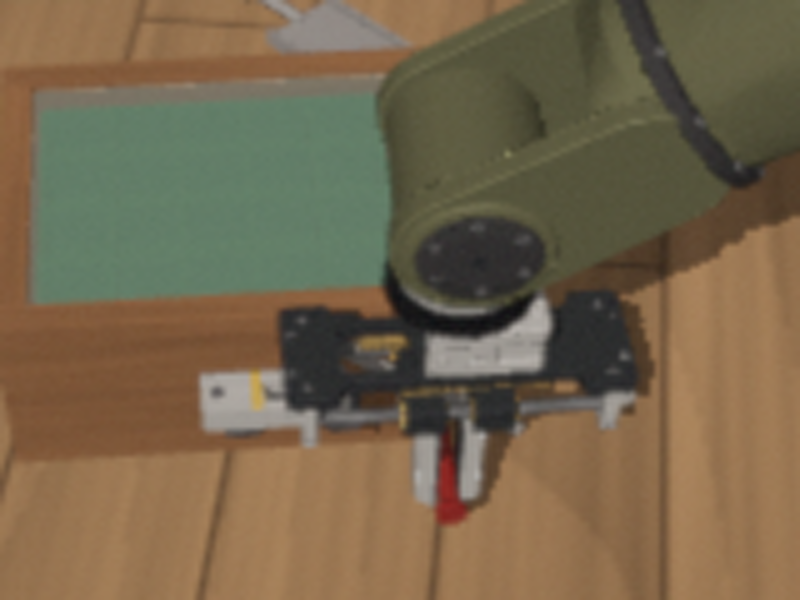

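```bash
cat >> h.py <<'E'
V=np.array([.63622,-.07012,.19234])
def W2F(P): return (np.asarray(P)-[V[0],V[1],0])@np.array([[np.cos(V[2]),-np.sin(V[2]),0],[np.sin(V[2]),np.cos(V[2]),0],[0,0,1]])
def piv(th): return np.array([.13-.19*np.cos(th),.125+.19*np.sin(th)])
def rod(th,phi,L): a=phi-th; return piv(th)+L*np.array([-np.cos(a),-np.sin(a)])
def inv(g,L=.075):  # point at L on rod -> th,phi
    from scipy.optimize import fsolve
    return fsolve(lambda q:rod(q[0],q[1],L)-g,[.5,1.5])
E
python3 - <<'E'
from h import *
from scipy.optimize import fsolve
t=W2F(ctrl.get_obs()["ee_pos"]); print("tcpF",t, "G model",rod(0,.6956,.075))
phi0=np.arccos((-.06-t[0])/.075); print("phi0",phi0, rod(0,phi0,.075)); phi0=.6956
hx=-.037+.0104
tg=[(a,phi0) for a in np.linspace(0,.72,13)]
ph1=fsolve(lambda p:rod(.72,p[0],.145)[0]-hx,[2.1])[0]
tg+=[(.72,p) for p in np.linspace(phi0,ph1,11)[1:]]
for z in(.095,.088,.085,.071):
    tg.append(tuple(fsolve(lambda q:rod(q[0],q[1],.145)-[hx,z],[.5,2.1])))
g=np.array([rod(a,p,.075) for a,p in tg]); d=np.diff(g,axis=0)*100
for q,G,e in zip(tg[1:],g[1:],d): print(np.round(q,3),(G*1000).round(1),np.round([e[0]*np.cos(V[2]),e[0]*np.sin(V[2]),e[1]],2))
E
```

```text
tcpF [-0.11808317  0.20498601  0.08283291] G model [-0.1175752   0.07693654]
phi0 0.6849633929676067 [-0.11808317  0.07755165]
[0.06  0.696] [-120.    91.9] [-0.24 -0.05  1.49]
[0.12  0.696] [-121.5  106.9] [-0.15 -0.03  1.51]
[0.18  0.696] [-122.2  122. ] [-0.06 -0.01  1.51]
[0.24  0.696] [-121.9  137.2] [0.03 0.01 1.51]
[0.3   0.696] [-120.7  152.2] [0.12 0.02 1.51]
[0.36  0.696] [-118.6  167.2] [0.2  0.04 1.5 ]
[0.42  0.696] [-115.7  182.1] [0.29 0.06 1.48]
[0.48  0.696] [-111.8  196.7] [0.38 0.07 1.46]
[0.54  0.696] [-107.1  211.1] [0.46 0.09 1.44]
[0.6   0.696] [-101.5  225.1] [0.55 0.11 1.41]
[0.66  0.696] [-95.1 238.8] [0.63 0.12 1.37]
[0.72  0.696] [-87.8 252.1] [0.71 0.14 1.33]
[0.72  0.846] [-87.3 240.9] [ 0.06  0.01 -1.12]
[0.72  0.996] [-85.  229.9] [ 0.22  0.04 -1.1 ]
[0.72  1.146] [-81.2 219.3] [ 0.38  0.07 -1.06]
[0.72  1.296] [-75.8 209.5] [ 0.53  0.1  -0.99]
[0.72  1.446] [-68.9 200.5] [ 0.67  0.13 -0.89]
[0.72  1.596] [-60.9 192.7] [ 0.79  0.15 -0.78]
[0.72  1.746] [-51.7 186.2] [ 0.9   0.17 -0.65]
[0.72  1.896] [-41.7 181.1] [ 0.98  0.19 -0.51]
[0.72  2.046] [-31.  177.5] [ 1.05  0.2  -0.35]
[0.72  2.196] [-20.  175.6] [ 1.09  0.21 -0.19]
[0.649 2.184] [-24.1 165. ] [-0.4  -0.08 -1.07]
[0.605 2.173] [-26.5 158. ] [-0.24 -0.05 -0.7 ]
[0.585 2.168] [-27.4 155. ] [-0.1  -0.02 -0.3 ]
[0.497 2.14 ] [-31.6 140.8] [-0.41 -0.08 -1.42]
```

Request:
apply_moves([
  [255, -0.24, -0.05, 1.49, 0, 0, 0],
  [255, -0.15, -0.03, 1.51, 0, 0, 0],
  [255, -0.06, -0.01, 1.51, 0, 0, 0],
  [255, 0.03, 0.01, 1.51, 0, 0, 0],
  [255, 0.12, 0.02, 1.51, 0, 0, 0],
  [255, 0.2, 0.04, 1.5, 0, 0, 0],
  [255, 0, 0, 0, 0, 0, 0],
], grip_force=35)

```text
time_s: 4.55
ee_pos: [0.4808, 0.1084, 0.1747]
eef_rot: [-3.141, -0.0, 1.763]
force: [-4.5, -1.3, -4.3]
grip_width: 0.0108
grip_force: 35.0
```

Request:
apply_moves([
  [255, 0.29, 0.06, 1.48, 0, 0, 0],
  [255, 0.38, 0.07, 1.46, 0, 0, 0],
  [255, 0.46, 0.09, 1.44, 0, 0, 0],
  [255, 0.55, 0.11, 1.41, 0, 0, 0],
  [255, 0.63, 0.12, 1.37, 0, 0, 0],
  [255, 0.71, 0.14, 1.33, 0, 0, 0],
  [255, 0, 0, 0, 0, 0, 0],
  [255, 0, 0, 0, 0, 0, 0],
])

```text
time_s: 5.35
ee_pos: [0.5106, 0.1142, 0.2579]
eef_rot: [-3.14, -0.0, 1.763]
force: [-5.0, -1.1, -1.1]
grip_width: 0.011
grip_force: 35.0
```

```bash
python3 - <<'E'
from h import *
import cv2
o=ctrl.get_obs();print(o["ee_pos"],W2F(o["ee_pos"]))
b=[]
for n in("top","side"):
    c=ctrl.camera(n); cv2.imwrite(f"pics/{n}_up.png",c["img"][:,:,::-1])
    x,y=(250,80) if n=="top" else (245,100)
    b.append(cv2.resize(c["img"][y:y+180,x:x+180,::-1],(400,400),interpolation=cv2.INTER_CUBIC))
cv2.imwrite("pics/up.png",np.hstack(b))
E
```

```text
[0.51064163 0.11422714 0.25788128] [-0.08802355  0.2049528   0.25788128]
```

View pics/up.png

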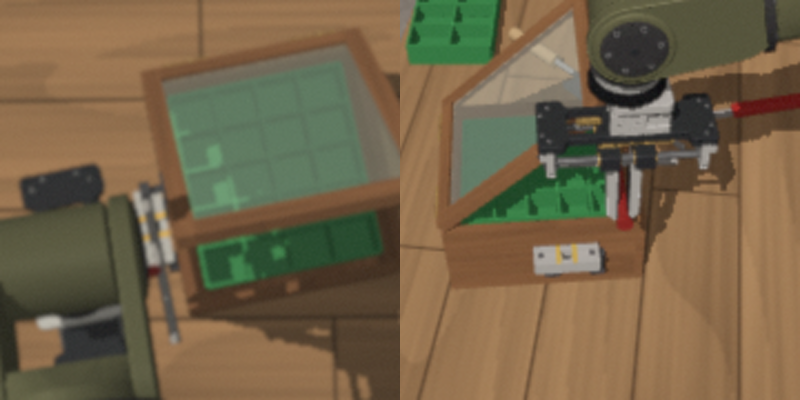

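The lid is up, with the bar still in the fingers (side crop, 622,195) and the strip clear at (567,258). Now I swing the rod.

Request:
apply_moves([
  [255, 0.06, 0.01, -1.12, 0, 0, 0],
  [255, 0.22, 0.04, -1.1, 0, 0, 0],
  [255, 0.38, 0.07, -1.06, 0, 0, 0],
  [255, 0.53, 0.1, -0.99, 0, 0, 0],
  [255, 0.67, 0.13, -0.89, 0, 0, 0],
  [255, 0.79, 0.15, -0.78, 0, 0, 0],
  [255, 0.9, 0.17, -0.65, 0, 0, 0],
  [255, 0.98, 0.19, -0.51, 0, 0, 0],
  [255, 1.05, 0.2, -0.35, 0, 0, 0],
  [255, 0, 0, 0, 0, 0, 0],
])

```text
time_s: 6.45
ee_pos: [0.5668, 0.1251, 0.1823]
eef_rot: [-3.139, -0.0, 1.763]
force: [-0.5, 2.2, -4.7]
grip_width: 0.0109
grip_force: 35.0
```

Request:
apply_moves([
  [255, 0.55, 0.1, -0.1, 0, 0, 0],
  [255, 0.54, 0.11, -0.09, 0, 0, 0],
  [255, 0, 0, 0, 0, 0, 0],
  [255, 0, 0, 0, 0, 0, 0],
])

```text
time_s: 6.85
ee_pos: [0.5777, 0.1272, 0.1821]
eef_rot: [3.141, -0.0, 1.763]
force: [-1.3, 3.0, -4.7]
grip_width: 0.011
grip_force: 35.0
```

```bash
python3 - <<'E'
from h import *
import cv2
o=ctrl.get_obs();t=W2F(o["ee_pos"]);print(o["ee_pos"],t)
q=inv([t[0],t[2]-.006]); print(q,rod(*q,.145))
b=[]
for n in("top","side"):
    c=ctrl.camera(n); cv2.imwrite(f"pics/{n}_sw.png",c["img"][:,:,::-1])
    u=proj(c,F2W(V,[-.0266,.139,.1]))[0].astype(int); print(n,u)
    b.append(cv2.resize(c["img"][u[1]-40:u[1]+40,u[0]-40:u[0]+40,::-1],(400,400),interpolation=cv2.INTER_CUBIC))
cv2.imwrite("pics/sw.png",np.hstack(b))
E
```

```text
[0.5776668  0.12717964 0.18206998] [-0.01975839  0.20485417  0.18206998]
[0.72302338 2.19640258] [-0.02656681  0.10640187]
top [318 180]
side [319 209]
```

View pics/sw.png

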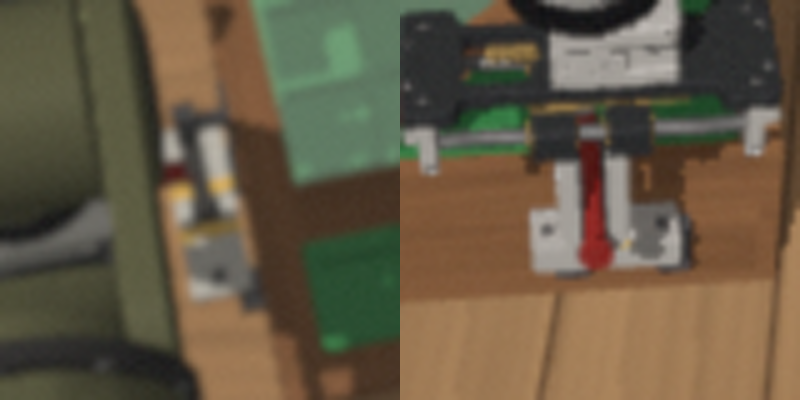

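Top crop: the foot at about (205,215) hangs over the hole, midway between the yellow marks (186 and 238). Lowering gently.

Request:
apply_moves([
  [255, -0.2, -0.04, -0.53, 0, 0, 0],
  [255, -0.2, -0.04, -0.53, 0, 0, 0],
  [255, -0.12, -0.02, -0.35, 0, 0, 0],
  [255, -0.12, -0.02, -0.35, 0, 0, 0],
  [255, 0, 0, 0, 0, 0, 0],
  [255, 0, 0, 0, 0, 0, 0],
])

```text
time_s: 7.55
ee_pos: [0.5713, 0.1259, 0.1644]
eef_rot: [-3.141, -0.0, 1.763]
force: [-5.6, 3.8, -2.7]
grip_width: 0.011
grip_force: 35.0
```

Request:
apply_moves([
  [255, -0.03, -0.01, -0.1, 0, 0, 0],
  [255, -0.04, -0.01, -0.1, 0, 0, 0],
  [255, 0, 0, 0, 0, 0, 0],
])

```text
time_s: 7.85
ee_pos: [0.5708, 0.1258, 0.1626]
eef_rot: [-3.141, -0.0, 1.763]
force: [-3.4, 4.3, -4.3]
grip_width: 0.0109
grip_force: 35.0
```

Request:
apply_moves([
  [255, -0.03, -0.01, -0.1, 0, 0, 0],
  [255, -0.03, -0.01, -0.1, 0, 0, 0],
  [255, 0, 0, 0, 0, 0, 0],
])

```text
time_s: 8.15
ee_pos: [0.5701, 0.1256, 0.1606]
eef_rot: [-3.141, -0.0, 1.763]
force: [-4.4, 5.2, -3.4]
grip_width: 0.0109
grip_force: 35.0
```

Request:
apply_moves([
  [255, -0.03, 0.02, -0.1, 0, 0, 0],
  [255, -0.03, 0.02, -0.1, 0, 0, 0],
  [255, 0, 0, 0, 0, 0, 0],
])

```text
time_s: 8.45
ee_pos: [0.5696, 0.1256, 0.1585]
eef_rot: [-3.141, 0.0, 1.763]
force: [-2.3, 1.3, -3.2]
grip_width: 0.0106
grip_force: 35.0
```

Request:
apply_moves([
  [255, -0.03, 0.02, -0.1, 0, 0, 0],
  [255, -0.03, 0.02, -0.1, 0, 0, 0],
  [255, 0, 0, 0, 0, 0, 0],
])

```text
time_s: 8.75
ee_pos: [0.5691, 0.1257, 0.1565]
eef_rot: [-3.141, 0.001, 1.763]
force: [-2.1, -4.4, -4.3]
grip_width: 0.0107
grip_force: 35.0
```

Request:
apply_moves([
  [255, -0.03, -0.03, -0.1, 0, 0, 0],
  [255, -0.03, -0.02, -0.1, 0, 0, 0],
  [255, 0, 0, 0, 0, 0, 0],
])

```text
time_s: 9.05
ee_pos: [0.5683, 0.1255, 0.1545]
eef_rot: [-3.141, 0.0, 1.763]
force: [-0.8, -5.2, -3.5]
grip_width: 0.0109
grip_force: 35.0
```

Request:
apply_moves([
  [255, -0.03, -0.01, -0.1, 0, 0, 0],
  [255, -0.03, -0.01, -0.1, 0, 0, 0],
  [255, 0, 0, 0, 0, 0, 0],
])

```text
time_s: 9.35
ee_pos: [0.5678, 0.1255, 0.1525]
eef_rot: [-3.141, 0.0, 1.763]
force: [-0.6, -4.2, -4.3]
grip_width: 0.0109
grip_force: 35.0
```

Request:
apply_moves([
  [255, -0.03, -0.02, -0.1, 0, 0, 0],
  [255, -0.03, -0.02, -0.1, 0, 0, 0],
  [255, 0, 0, 0, 0, 0, 0],
])

```text
time_s: 9.65
ee_pos: [0.5671, 0.1253, 0.1505]
eef_rot: [-3.141, -0.0, 1.763]
force: [-1.5, -1.3, -4.0]
grip_width: 0.011
grip_force: 35.0
```

Request:
apply_moves([
  [255, -0.03, -0.01, -0.1, 0, 0, 0],
  [255, -0.03, -0.01, -0.1, 0, 0, 0],
  [255, 0, 0, 0, 0, 0, 0],
])

```text
time_s: 9.95
ee_pos: [0.5665, 0.1251, 0.1485]
eef_rot: [-3.141, -0.0, 1.763]
force: [-2.4, -1.2, -4.9]
grip_width: 0.0111
grip_force: 35.0
```

```bash
python3 - <<'E'
from h import *
import cv2
o=ctrl.get_obs();t=W2F(o["ee_pos"]);print(o["ee_pos"],t)
q=inv([t[0],t[2]-.006]); print(q,rod(*q,.145))
b=[]
for n in("top","side"):
    c=ctrl.camera(n)
    u=proj(c,F2W(V,[-.0266,.139,.1]))[0].astype(int)
    b.append(cv2.resize(c["img"][u[1]-40:u[1]+40,u[0]-40:u[0]+40,::-1],(400,400),interpolation=cv2.INTER_CUBIC))
cv2.imwrite("pics/in.png",np.hstack(b))
E
```

```text
[0.56646698 0.12512282 0.14845401] [-0.03114486  0.20497619  0.14845401]
[0.50721509 2.14384911] [-0.02653955  0.07260566]
```

View pics/in.png

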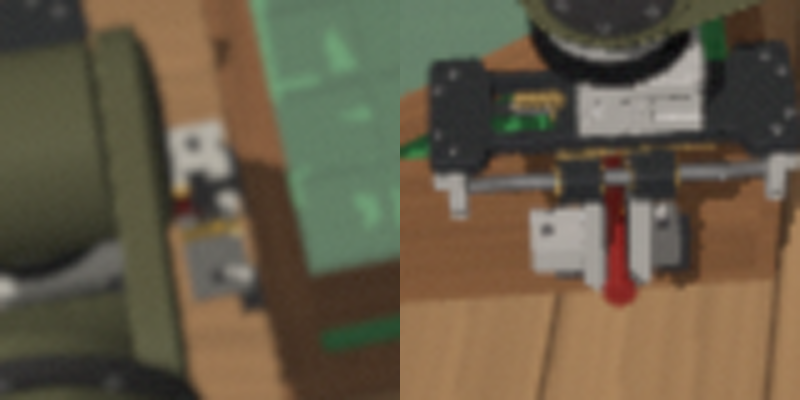

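The rod now stands between the yellow marks (top crop, 205,200), sunk about 12 mm with no resistance. I keep going to the rubber floor.

Request:
apply_moves([
  [255, -0.03, -0.01, -0.1, 0, 0, 0],
  [255, 0, 0, 0, 0, 0, 0],
  [255, 0, 0, 0, 0, 0, 0],
])

```text
time_s: 10.35
ee_pos: [0.5663, 0.125, 0.1476]
eef_rot: [-3.141, -0.0, 1.763]
force: [-3.2, 1.0, -4.2]
grip_width: 0.0112
grip_force: 35.0
```

Request:
apply_moves([
  [255, -0.02, -0.01, -0.08, 0, 0, 0],
  [255, 0, 0, 0, 0, 0, 0],
  [255, 0, 0, 0, 0, 0, 0],
])

```text
time_s: 10.65
ee_pos: [0.5661, 0.1249, 0.1468]
eef_rot: [-3.141, -0.0, 1.763]
force: [-4.0, 3.3, -3.2]
grip_width: 0.0106
grip_force: 35.0
```

Request:
apply_moves([
  [255, -0.02, 0.01, -0.08, 0, 0, 0],
  [255, 0, 0, 0, 0, 0, 0],
  [255, 0, 0, 0, 0, 0, 0],
])

```text
time_s: 10.95
ee_pos: [0.5659, 0.1249, 0.146]
eef_rot: [-3.142, -0.0, 1.763]
force: [-2.4, 2.2, -5.0]
grip_width: 0.0108
grip_force: 35.0
```

Request:
apply_moves([
  [255, -0.02, 0.01, -0.08, 0, 0, 0],
  [255, 0, 0, 0, 0, 0, 0],
  [255, 0, 0, 0, 0, 0, 0],
])

```text
time_s: 11.25
ee_pos: [0.5658, 0.1249, 0.1452]
eef_rot: [3.141, 0.0, 1.763]
force: [-1.7, 2.5, -4.9]
grip_width: 0.011
grip_force: 35.0
```

Request:
apply_moves([
  [255, -0.02, 0, -0.08, 0, 0, 0],
  [255, 0, 0, 0, 0, 0, 0],
  [255, 0, 0, 0, 0, 0, 0],
])

```text
time_s: 11.55
ee_pos: [0.5655, 0.1249, 0.1444]
eef_rot: [-3.142, 0.0, 1.763]
force: [-2.0, 1.6, -3.8]
grip_width: 0.0111
grip_force: 35.0
```

Request:
apply_moves([
  [255, -0.02, 0, -0.08, 0, 0, 0],
  [255, 0, 0, 0, 0, 0, 0],
  [255, 0, 0, 0, 0, 0, 0],
])

```text
time_s: 11.85
ee_pos: [0.5653, 0.1248, 0.1436]
eef_rot: [-3.141, 0.0, 1.763]
force: [-2.8, 0.4, -4.5]
grip_width: 0.0113
grip_force: 35.0
```

```bash
python3 - <<'E'
from h import *
o=ctrl.get_obs();t=W2F(o["ee_pos"]);q=inv([t[0],t[2]-.006]); print(o["force"],q,rod(*q,.145))
E
```

```text
[-2.7722087   0.43966493 -4.45020299] [0.47759096 2.13373813] [-0.02637906  0.06785962]
```

Request:
apply_moves([
  [255, -0.02, 0, -0.08, 0, 0, 0],
  [255, 0, 0, 0, 0, 0, 0],
  [255, 0, 0, 0, 0, 0, 0],
])

```text
time_s: 12.15
ee_pos: [0.5651, 0.1248, 0.1428]
eef_rot: [-3.141, 0.0, 1.763]
force: [-2.1, -0.5, -4.3]
grip_width: 0.0111
grip_force: 35.0
```

Request:
apply_moves([
  [255, -0.02, 0, -0.08, 0, 0, 0],
  [255, 0, 0, 0, 0, 0, 0],
  [255, 0, 0, 0, 0, 0, 0],
])

```text
time_s: 12.45
ee_pos: [0.565, 0.1248, 0.1424]
eef_rot: [3.141, 0.0, 1.763]
force: [-3.5, -2.0, 0.9]
grip_width: 0.0106
grip_force: 35.0
```

Request:
apply_moves([
  [255, -0.02, 0, -0.08, 0, 0, 0],
  [255, 0, 0, 0, 0, 0, 0],
  [255, 0, 0, 0, 0, 0, 0],
])

```text
time_s: 12.75
ee_pos: [0.565, 0.1249, 0.142]
eef_rot: [3.14, 0.0, 1.763]
force: [-5.2, -3.3, 5.9]
grip_width: 0.0111
grip_force: 35.0
```

Request:
apply_moves([
  [255, -0.03, -0.03, 0.05, 0, 0, 0],
  [255, 0, 0, 0, 0, 0, 0],
  [255, 0, 0, 0, 0, 0, 0],
])

```text
time_s: 13.05
ee_pos: [0.5649, 0.1248, 0.1421]
eef_rot: [3.14, -0.0, 1.763]
force: [2.2, -0.0, 2.4]
grip_width: 0.0112
grip_force: 35.0
```

Request:
apply_moves([
  [228, 0, 0, 0, 0, 0, 0],
  [222, 0, 0, 0, 0, 0, 0],
  [215, 0, 0, 0, 0, 0, 0],
  [205, 0, 0, 0, 0, 0, 0],
  [195, 0, 0, 0, 0, 0, 0],
  [195, 0, 0, 0, 0, 0, 0],
  [195, 0, 0, 0, 0, 0, 0],
], grip_force=5)

```text
time_s: 13.75
ee_pos: [0.5644, 0.1246, 0.1417]
eef_rot: [-3.141, -0.0, 1.763]
force: [-0.2, 0.3, -0.4]
grip_width: 0.0221
grip_force: 0.0
```

```bash
python3 - <<'E'
from h import *
import cv2
print(ctrl.get_obs()["force"])
b=[]
for n in("top","side"):
    c=ctrl.camera(n)
    u=proj(c,F2W(V,[-.0266,.139,.1]))[0].astype(int)
    b.append(cv2.resize(c["img"][u[1]-60:u[1]+60,u[0]-60:u[0]+60,::-1],(400,400),interpolation=cv2.INTER_CUBIC))
cv2.imwrite("pics/rel.png",np.hstack(b))
E
```

```text
[-0.23475162  0.29960096 -0.4170963 ]
```

View pics/rel.png

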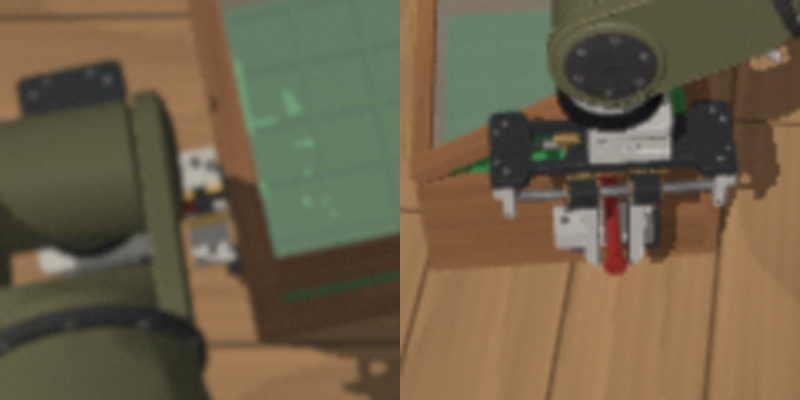

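The lid stays up, the rod stands in the hole, and the tool carries no force. Opening wider and rising straight up.

Request:
apply_moves([
  [150, 0, 0, 0, 0, 0, 0],
  [120, 0, 0, 0, 0, 0, 0],
  [120, 0, 0, 0, 0, 0, 0],
  [120, 0, 0, 1, 0, 0, 0],
  [120, 0, 0, 2, 0, 0, 0],
  [120, 0, 0, 2, 0, 0, 0],
  [120, 0, 0, 2, 0, 0, 0],
  [120, 0, 0.5, 2, 0, 0, 0],
  [120, 0, 1, 2, 0, 0, 0],
  [120, 0, 1, 2, 0, 0, 0],
])

```text
time_s: 14.85
ee_pos: [0.5643, 0.1498, 0.2735]
eef_rot: [3.141, 0.0, 1.763]
force: [0.9, -0.2, 0.2]
grip_width: 0.0501
grip_force: 0.0
```

Request:
apply_moves([
  [120, -1, 3, 0, 0, 0, 0],
  [120, -1, 3, 0, 0, 0, 0],
  [120, -1, 3, 0, 0, 0, 0],
  [120, -1, 3, 0, 0, 0, 0],
  [120, 0, 0, 0, 0, 0, 0],
  [120, 0, 0, 0, 0, 0, 0],
  [120, 0, 0, 0, 0, 0, 0],
])

```text
time_s: 15.55
ee_pos: [0.5248, 0.2688, 0.2721]
eef_rot: [3.141, 0.0, 1.762]
force: [0.5, -0.1, -0.0]
grip_width: 0.0498
grip_force: 0.0
```

```bash
python3 - <<'E'
from h import *
import cv2
for q in (.50,): pass
a=2.14-.497
def P(f,y): return F2W(V,[f[0],y,f[1]])
b=[]
for n in("top","side"):
    c=ctrl.camera(n); im=c["img"][:,:,::-1].copy()
    u=proj(c,F2W(V,[-.0266,.139,.1]))[0].astype(int)
    for th in(.42,.497,.6):  # predicted lid front top corners
        k=np.array([.13-.27*np.cos(th)+.007*np.sin(th),.125+.27*np.sin(th)+.007*np.cos(th)])
        print(n,th,((proj(c,P(k,.12))[0]-u+60)*400/120).round())
    print("foot-in-hole knob",((proj(c,P(rod(.497,2.14,.075),.232))[0]-u+60)*400/120).round())
    b.append(cv2.resize(im[u[1]-60:u[1]+60,u[0]-60:u[0]+60],(400,400),interpolation=cv2.INTER_CUBIC))
cv2.imwrite("pics/fin.png",np.hstack(b))
E
```

```text
top 0.42 [253. 306.]
top 0.497 [250. 289.]
top 0.6 [244. 263.]
foot-in-hole knob [ 72. 230.]
side 0.42 [308.  61.]
side 0.497 [296.  45.]
side 0.6 [277.  24.]
foot-in-hole knob [214. 261.]
```

View pics/fin.png

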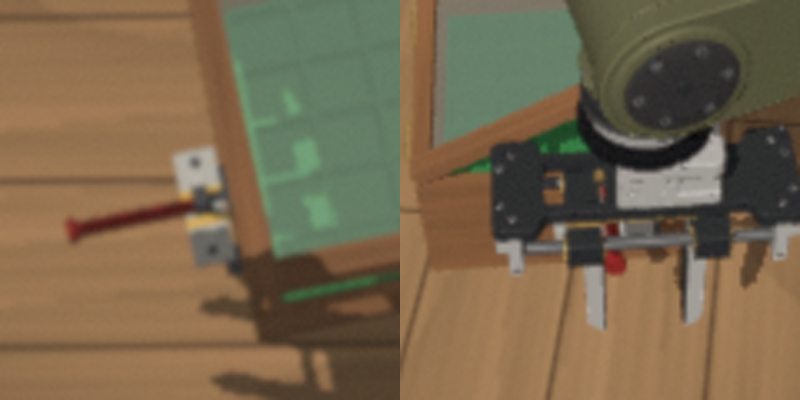

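The knob, at (73,230) in the top crop and (214,263) in the side crop, is within 2 px of the positions predicted for a seated rod at lid 0.497. The gripper is clear.

```bash
python3 -c "
from station import ctrl
print(ctrl.hand_in())"
```

```text
the job is handed in; nothing more can be done
None
```

The job is handed in: the lid stands propped at about 0.5 rad with the rod's foot seated in the strip's hole and the gripper clear of everything; the judge returned no verdict.

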